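Snap the cap into a charging dock with the press tool

ROBOT

A 6-joint arm with a two-finger parallel gripper is mounted at the origin on a cart in front of the work surface, level with it; the furniture and walls round the work are solid. World frame = base frame: x ahead of the robot, y to its left, z up, the work surface at z = 0. Lengths are in mm, angles in rad, forces in N, time in s.
With the tool pointing down it reaches from about 350 to 875 mm from the base axis. Payload 4.2 kg.
Tool frame: the origin (TCP) lies midway between the tips of the shut fingers; the grasp point (between the pads) lies 19 mm behind it (tcp_to_grasp is the distance from the TCP to the grasp point, in mm); z points along the fingers, y is the line along which they close (so a half turn about z gives the same grasp; the last joint's range is limited). The gripper opens to 85 mm and grips with 20 to 120 N. Pads are 22 mm wide; open, the fingers measure 114 mm over their backs; the gripper's body (76 mm by 85 mm) begins 54 mm behind the grasp point. The pads swing forward as they close: fully open they stand 13 mm farther back than shut.
Start: joints at [1.567, 0.385, 0.008, 0, -1.194, -0.259], TCP at [162.334, 603.529, 197.812] pointing down, gripper open.
Joint ranges: [-3.14, 3.14], [-1.21, 2.06], [-1.07, 1.41], [-3.16, 2.05], [-2.99, -0.16], [-3.1, 3.1]. Speed limits (rad/s): [2.79, 2.79, 3.14, 3.14, 3.14, 3.14].

INTERFACE

Orientations are given as a unit quaternion [x, y, z, w].
In Python, from bench import read_state, get_image, job_done, tcp_to_grasp gives the robot as it stands.
- The arm moves only by the tool jog_arm, never from a script. Its argument "plan" is a list of rows, each a list of 3 entries, a list of its own where there are three numbers: the finger opening in mm, from 0 to 85.4, then the shift along the tool's x, y, z as a fraction of full scale, then the turn, a rotation vector about the tool's x, y, z as a fraction of full scale. A call has 1 to 10 rows; each row is the pose to reach, as a shift and turn from the pose commanded when the call began, along the tool's axes at that moment; what a row does not reach only later rows make up. Full scale, the value 1, is 0.1 m for a shift and 60 degrees for a turn. A row lasts 1/8 s, in which the tool goes at most 62.5 mm and 10.7 degrees, less where a joint would pass 70% of its speed; a pose out of reach is approached as far as the arm can. A call with a number of a shift or a turn outside -1 to 1 is refused whole. A call with a gripper value outside its range is refused whole. The fingers move at their own pace and stop on an object; the grip force is fixed at half the most. Time passes only in rows, so rows that repeat a pose let the fingers close. It gives the time, the measured TCP pose, the force, the opening and the grip force at its end, in the units of the state.
- read_state(): the state, without advancing time (a new reading comes with each control period).
- get_image(name): name is "scene" or "top" or "wrist"; returns a dict with "img" (480x640x3 uint8, red, green, blue), "range_z" (480x640 float32, mm along the optical axis (not along the pixel's ray), 0 where there is no reading), "intrinsics" (3x3 intrinsics, pixels), "distortion" ([k1, k2, p1, p2, k3] as OpenCV has them; the pictures are not rectified), "extrinsics" (4x4, takes a point from camera to world coordinates); the wrist camera has in their place "tool_from_camera" (4x4, takes a point from camera to tool coordinates, whose origin is the TCP and whose axes are the flange's). Camera axes: x right, y down, z forward; pixel columns grow to the right and rows downward; lengths in mm; the calibration is good to about 2 mm. A picture is of the moment at which its call begins: read the wrist's pose just before it.
- job_done(): hands the job in; it is judged then, once.
The state is a dict: "clock": time; "joints": joint angles; "joint_vel": joint speeds; "joint_efforts": joint torques, N m; "position": TCP position; "ee_rot": TCP orientation; "contact_force": force on the tool from outside, world axes, zero at the start; "wrist_torque": the same for the moment, N m; "gripper_width": finger opening in mm; "grasp_force": force on a finger pad.
Only numpy, scipy, OpenCV 4.12 (cv2) and the standard library are available. Lean on these libraries where they do the work, as an engineer would, in place of code of your own. Each camera call takes 0.05 s, during which the arm holds its last target. There are 200 camera calls.

TASK

Take the orange-handled press tool from its wooden stand and, with its rubber nose on the middle of the white cap, press the cap straight down until it snaps fully home in the black charging dock. Keep it pressed there firmly, at about 15 N, for two seconds so that its seal beds in, and never press the cap with more than 30 N or touch it with the gripper. Then put the tool back upright in its stand and leave the other things on the desk where they are.

Things in the scene. Friction and masses are not known exactly. Their poses are not given: they have to be found in the camera images.
- press_tool: loose press tool, 0.09-0.18 kg, upright in the stand; origin at the centre of the underside of its black collar (40 mm across, z 0-6 mm), z up. Square orange grip 24 x 24 mm at z 6-54 mm (flats square to its x, y). Below, a 20 mm steel shank with an 18 mm rubber nose, length adjusted anew each time and locked: the nose ends 30 to 36 mm below the origin. Grip it with the fingertips just above the collar
- cap: loose round white cap, 50 mm across, 8.5 mm thick, 30 g; origin at the centre of its underside, z up; its flat top face is 40 mm across. At the start it lies centred in the dock's recess on three spring catches, its underside about 6 mm above the seat. It cracks above 30 N
- dock_seat (a point): centre of the floor of the recess (the seat), 14 mm above the desk, z up. Pushed down with some 5 to 10 N, the cap passes the catches about 3 mm above the seat, then snaps onto the seat and is held there: home is underside on the seat, top face 8.5 mm above the seat. The seat is rigid: once home, the force climbs steeply with travel
- dock_rim (a point): centre of the round mouth of the black charging dock, level with its rim, 25 mm above the desk. Dock 82 mm across, fixed on a 110 x 110 mm aluminium jig plate; mouth 52 mm across, recess open above, 11 mm deep, three small steel spring catches on the rim. The top of a cap that is home lies 2.5 mm below the rim
- stand_hole0 (a point): centre of the mouth of the round hole in the fixed wooden stand (70 x 70 mm, 38 mm high; mouth at its top face), z up. The hole is 27 mm across and goes through to the desk. The tool hangs in it by its collar, the origin of the tool then at the centre of the mouth
- mouse: black mouse, 134 x 72 x 43 mm, loose bystander, origin under its middle
- pen: blue and white pen, 140 mm, loose bystander, origin under its middle
- tweezers: steel tweezers, 128 mm, loose bystander, origin under their middle
- phone_red: red phone, 138 x 68 x 9 mm, loose bystander, origin under its middle
- usb_stick: orange USB stick, 54 x 18 x 8 mm, loose bystander, origin under its middle
There are look-alikes about, which are no part of the job. There is more than one size of the press_tool; the one meant has the size given above.

How it is judged (in metres and radians):
On the way, in this order (a step that is already met when the one before it is completed fails the run):
1. the press tool is lifted clear of its stand (z of press_tool in the frame of stand_hole0 above 0.037 m), for 0.1 s.
2. the cap is home on its seat and the tool keeps pressing it with 8 to 25 N for 1.5 s (z of cap in the frame of dock_seat below 0.0015 m and horizontal distance between cap and dock_seat below 0.0025 m and angle between cap's own z axis and vertical below 0.06 rad and contact force between press_tool and cap between 8 and 25 N), for 1.5 s.
At the end, for the whole second after the job is handed in: the cap sits home in the dock (underside within 1.5 mm of the seat, centred within 2.5 mm, tilted under 0.06 rad); the tool stands released and at rest in the stand's hole, upright within 0.1 rad, its collar within 4 mm of the stand's top (z of cap in the frame of dock_seat below 0.0015 m and horizontal distance between cap and dock_seat below 0.0025 m and angle between cap's own z axis and vertical below 0.06 rad and horizontal distance between press_tool and stand_hole0 below 0.007 m and z of press_tool in the frame of stand_hole0 below 0.004 m and angle between press_tool's own z axis and vertical below 0.1 rad and linear speed of each of press_tool, cap below 0.02 m/s); the robot touches nothing.
It fails at once if the tool presses the cap with more than 30 N (contact force between press_tool and cap above 30 N).
It fails at once if the gripper or arm touches the cap (contact force between any of the fingers, the arm and cap above 0.5 N).
It fails at once if a bystander is moved more than 20 mm (distance of any of mouse, pen, tweezers, phone_red, usb_stick from where it was at the start of the episode above 0.02 m).
It also fails if it takes over 56 s, if anything falls off the work surface, if the arm or the gripper's body presses on something with over 40 N, if the wrist force passes 120 N, or if a joint passes its speed limit or range.

## Working session

There is one attempt and no reset: what is moved stays moved. The work goes in short steps, Python scripts to look and compute and a tool call to move; the robot and the scene stay as the last step left them, time stands still between calls to the robot, and variables do not carry over. Pictures are saved under pics/ and viewed, at most 10 in all, crops included, and the job is handed in when it is done.

Besides the shell and the picture viewer there is one more tool, called after "Call:" by a JSON object that holds its "name" and its "arguments", one argument or row to a line. jog_arm: Moves the arm, as the interface text tells. Its arguments: {"type":"object","properties":{"plan":{"type":"array"}},"required":["plan"]}

```bash
mkdir -p pics; cat > h.py <<'E'
import numpy as np, cv2
from bench import *
from scipy.spatial.transform import Rotation as R
def grab(n):
    s=read_state(); d=get_image(n)
    if n=="wrist":
        T=np.eye(4); T[:3,:3]=R.from_quat(s["ee_rot"]).as_matrix(); T[:3,3]=s["position"]
        d["E"]=T@np.array(d["tool_from_camera"])
    else: d["E"]=np.array(d["extrinsics"])
    return d
def ray(d,uv):
    p=cv2.undistortPoints(np.array([[uv]],float),np.array(d["intrinsics"]),np.array(d["distortion"]))[0,0]
    return np.array([p[0],p[1],1.])
def pt(d,uv):  # by depth
    u,v=map(int,np.round(uv)); z=d["range_z"][v-1:v+2,u-1:u+2]; z=np.median(z[z>0]) if (z>0).any() else np.nan
    return (d["E"]@np.append(ray(d,uv)*z,1))[:3]
def atz(d,uv,z):
    r=d["E"][:3,:3]@ray(d,uv); o=d["E"][:3,3]; return o+r*(z-o[2])/r[2]
def cloud(d):
    h,w=d["range_z"].shape; uv=np.stack(np.meshgrid(np.arange(w),np.arange(h)),-1).reshape(-1,1,2).astype(float)
    p=cv2.undistortPoints(uv,np.array(d["intrinsics"]),np.array(d["distortion"]))[:,0]
    z=d["range_z"].reshape(-1,1); P=np.hstack([p*z,z]); P=P@d["E"][:3,:3].T+d["E"][:3,3]; P[z[:,0]<=0]=np.nan
    return P.reshape(h,w,3)
def save(d,n): cv2.imwrite("pics/"+n,d["img"][:,:,::-1])
E
python3 - <<'E'
from h import *
import pickle
for n in("scene","top"):
    d=grab(n); save(d,n+".png"); pickle.dump(d,open(n+".pkl","wb")); print(n,d["E"].round(2).tolist())
s=read_state(); print(s["position"],s["ee_rot"],s["clock"],s["contact_force"],tcp_to_grasp)
E
```

```text
scene [[0.44, -0.58, 0.69, -175.15], [-0.9, -0.28, 0.35, -355.42], [-0.01, -0.77, -0.64, 705.83], [0.0, 0.0, 0.0, 1.0]]
top [[-0.02, -0.99, 0.14, 357.24], [-1.0, 0.02, 0.03, -13.66], [-0.04, -0.14, -0.99, 1057.57], [0.0, 0.0, 0.0, 1.0]]
[162.2152488  602.95540597 196.83125915] [ 9.91367477e-01 -1.31108880e-01 -7.17628523e-05  9.90685516e-04] 0.1 [-0.3603616  -0.31757858  0.75882548] 18.700000000000003
```

View pics/scene.png

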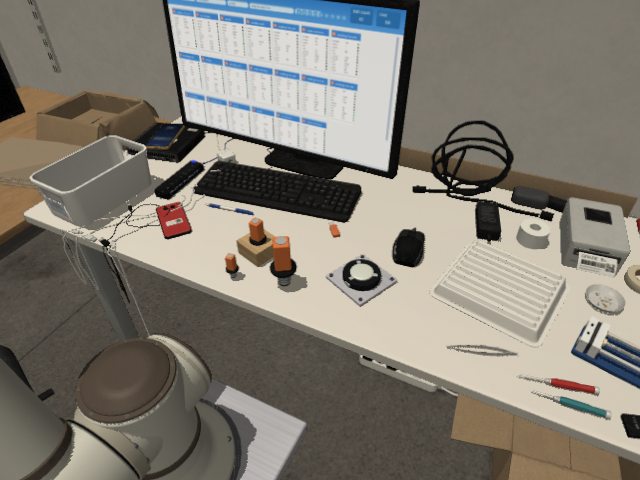

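View pics/top.png

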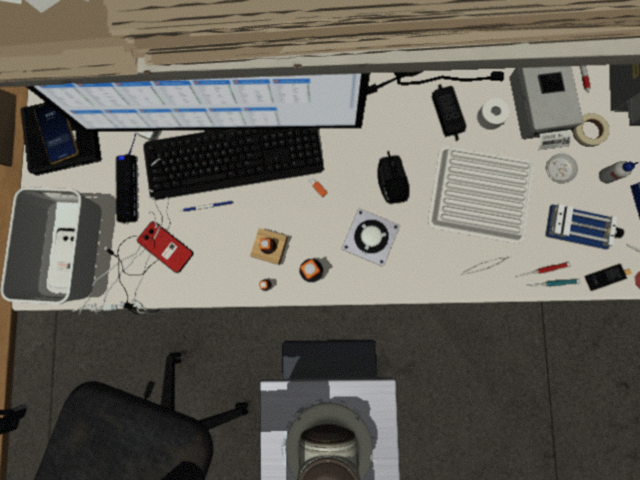

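Scene: the tool in the wooden stand is at (256,235), with look-alikes at (283,262) and (231,265); the dock with white cap is at (362,274). Top: stand tool at (268,245), look-alikes at (311,269) and (265,285), dock at (371,236).

```bash
python3 - <<'E'
from h import *
import pickle
t=pickle.load(open("top.pkl","rb")); s=pickle.load(open("scene.pkl","rb"))
for n,a in dict(tool=(268,245),big=(311,269),small=(265,285),cap=(371,236),rimL=(355,236),plate=(371,212),desk=(330,215),mouse=(393,178),phone=(165,248)).items(): print(n,a,pt(t,a).round(1))
for n,a in dict(tool=(257,223),stand=(245,250),big=(281,240),cap=(362,273)).items(): print("s",n,a,pt(s,a).round(1))
# triangulate the tool tops & cap
def tri(a,b):
    A=[];o1=t["E"][:3,3];r1=t["E"][:3,:3]@ray(t,a);o2=s["E"][:3,3];r2=s["E"][:3,:3]@ray(s,b)
    k=np.linalg.lstsq(np.c_[r1,-r2],o2-o1,rcond=None)[0]; return (o1+r1*k[0]).round(1),(o2+r2*k[1]).round(1)
print(tri((266.5,243),(257,222)),tri((371.5,236),(362,272.5)))
C=cloud(t); z=C[...,2]; 
for nm,(u0,u1,v0,v1),zl in [("tooltop",(250,290,228,265),(80,110)),("stand",(248,290,225,266),(30,45)),("captop",(355,390,220,252),(22,40))]:
    P=C[v0:v1,u0:u1].reshape(-1,3); P=P[(P[:,2]>zl[0])&(P[:,2]<zl[1])]; print(nm,len(P),np.median(P,0).round(1),P.min(0).round(1) if len(P) else 0,P.max(0).round(1) if len(P) else 0)
E
```

```text
tool (268, 245) [462.7 123.7  92.3]
big (311, 269) [405.6  26.7 119.4]
small (265, 285) [374.1 135.5  60.3]
cap (371, 236) [ 485.9 -113.8   28.1]
rimL (355, 236) [487.6 -76.2  21.9]
plate (371, 212) [ 549.2 -118.8   -0.7]
desk (330, 215) [544.3 -17.5  -1.6]
mouse (393, 178) [ 623.  -170.1   40.7]
phone (165, 248) [470.  390.9   7.9]
s tool (257, 223) [463.2 126.4  94. ]
s stand (245, 250) [435.2 148.   29.7]
s big (281, 240) [408.2  31.7 121.9]
s cap (362, 273) [ 479.2 -116.8   31.5]
(array([467.1, 126.8,  94. ]), array([466.1, 128.3,  94.1])) (array([ 486.1, -115.2,   26.3]), array([ 485.7, -114.4,   26.2]))
tooltop 117 [465.3 130.6  90.9] [454.1 119.4  82.4] [476.8 142.3  96. ]
stand 704 [463.5 127.8  37.3] [423.4  88.2  30.3] [508.  174.5  44.9]
captop 805 [ 485.9 -114.5   25.6] [ 449.9 -155.    22.1] [525.7 -75.5  32.7]
```

```bash
cat > go.py <<'E'
import sys
from h import *
# usage: go.py x y z [yaw_deg of tool y axis] -> shift/turn fractions
s=read_state(); Rm=R.from_quat(s["ee_rot"]); p=np.array(s["position"]); a=[float(v) for v in sys.argv[1:]]
print("pos",p.round(1),"xaxis",Rm.as_matrix()[:,0].round(3),"yaxis",Rm.as_matrix()[:,1].round(3),"t",s["clock"],"F",np.round(s["contact_force"],1),"w",s["gripper_width"],s["grasp_force"],"j",np.round(s["joints"],2))
if a:
    print("shift",(Rm.inv().apply(np.array(a[:3])-p)/100).round(4))
    y=Rm.as_matrix()[:,1]; yaw=np.arctan2(y[1],y[0]); 
    tgt=np.deg2rad(a[3]) if len(a)>3 else yaw
    dy=(tgt-yaw+np.pi/2)%np.pi-np.pi/2; yt=yaw+dy
    Y=np.array([np.cos(yt),np.sin(yt),0]);Z=np.array([0,0,-1.]);X=np.cross(Y,Z)
    Rt=R.from_matrix(np.c_[X,Y,Z]); print("turn",((Rm.inv()*Rt).as_rotvec()/np.deg2rad(60)).round(4),"dyaw",np.rad2deg(dy))
E
python3 go.py 455 127 230; python3 - <<'E'
from h import *
import pickle
print(np.array(grab("wrist")["tool_from_camera"]).round(2))
t=pickle.load(open("top.pkl","rb")); C=cloud(t)
# stand outline orientation
for nm,(u0,u1,v0,v1),zl in [("stand",(248,290,225,266),(30,45)),("tooltop",(250,290,228,265),(84,98))]:
    P=C[v0:v1,u0:u1].reshape(-1,3); P=P[(P[:,2]>zl[0])&(P[:,2]<zl[1])]; print(nm,cv2.minAreaRect(P[:,:2].astype(np.float32)))
P=C.reshape(-1,3)
for y in range(100,800,50):
    m=(P[:,0]>100)&(P[:,0]<600)&(abs(P[:,1]-y)<25); 
    if m.any(): print(y,P[m,2].max().round(),end="; ")
E
```

```text
pos [162.2 603.  196.8] xaxis [ 0.966 -0.26   0.   ] yaxis [-0.26  -0.966  0.002] t 0.1 F [-0.4 -0.3  0.8] w 85.25979683648788 0.0 j [ 1.57  0.39  0.01 -0.   -1.19 -0.26]
shift [ 4.0645  3.8355 -0.3236]
turn [ 0.0019 -0.0001  0.    ] dyaw 0.0
[[   0.     -0.97   -0.26   66.7 ]
 [   1.      0.     -0.     -1.24]
 [   0.     -0.26    0.97 -174.71]
 [   0.      0.      0.      1.  ]]
stand ((466.3702087402344, 131.5701904296875), (71.08407592773438, 70.16525268554688), 72.36668395996094)
tooltop ((465.4951171875, 130.88595581054688), (22.71891975402832, 22.565380096435547), 88.98184204101562)
100 711.0; 150 729.0; 200 707.0; 250 652.0; 300 650.0; 350 647.0; 400 17.0; 450 24.0; 500 28.0; 550 334.0; 600 115.0; 650 114.0; 700 116.0; 750 109.0;
```

```bash
python3 - <<'E'
from h import *
import pickle
t=pickle.load(open("top.pkl","rb")); s=pickle.load(open("scene.pkl","rb"))
for d,n in((t,"top"),(s,"scene")):
    K=np.array(d["intrinsics"]);Ei=np.linalg.inv(d["E"])
    for p in [(0,0,0),(0,0,300),(162,603,197),(162,603,400),(0,300,500),(162,300,400)]:
        c=(Ei@np.append(p,1))[:3]; q=K@c; print(n,p,(q[:2]/q[2]).round(),c[2].round(),end=" | ")
    print()
for uv in [(330,440),(330,360),(150,430),(60,330),(300,50),(300,90),(300,110),(230,408),(30,200),(60,195),(10,290)]: print(uv,pt(t,uv).round())
for uv in [(130,390),(200,430),(20,400),(120,440),(60,340)]: print("s",uv,pt(s,uv).round())
save(grab("wrist"),"w0.png")
E
```

```text
top (0, 0, 0) [328. 448.] 999.0 | top (0, 0, 300) [327. 514.] 702.0 | top (162, 603, 197) [ 16. 398.] 846.0 | top (162, 603, 400) [-81. 431.] 645.0 | top (0, 300, 500) [ 72. 600.] 514.0 | top (162, 300, 400) [119. 430.] 635.0 | 
scene (0, 0, 0) [168. 463.] 695.0 | scene (0, 0, 300) [107. 340.] 503.0 | scene (162, 603, 197) [-40. 202.] 888.0 | scene (162, 603, 400) [-104.  102.] 758.0 | scene (0, 300, 500) [-163.  118.] 478.0 | scene (162, 300, 400) [ 18. 139.] 654.0 | 
(330, 440) [ 82.  -7. 205.]
(330, 360) [ 111.   -7. -556.]
(150, 430) [ -25.  507. -218.]
(60, 330) [ 217. 1114. -741.]
(300, 50) [610.  12. 632.]
(300, 90) [737.  35. 281.]
(300, 110) [731.  40. 201.]
(230, 408) [ -98.  397. -737.]
(30, 200) [586. 699.  69.]
(60, 195) [598. 631.  61.]
(10, 290) [373. 716.  90.]
s (130, 390) [-16. -26. 240.]
s (200, 430) [ 33. -53.  87.]
s (20, 400) [-93.  22. 300.]
s (120, 440) [-57. -37. 206.]
s (60, 340) [ 361. 1077. -737.]
```

View pics/w0.png

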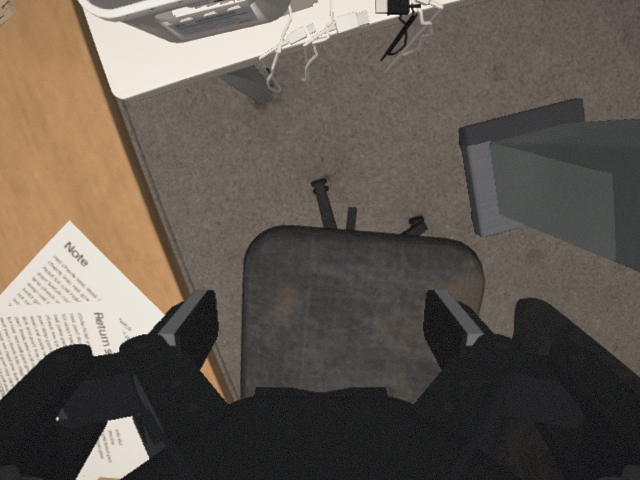

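The wrist view shows the chair and the desk edge at the top, since the arm is still left of the desk. I'm moving over to the stand.

Call:
{"name": "jog_arm", "arguments": {
  "plan": [
    [85,[0.33,0.31,-0.1],[0,0,0]],
    [85,[0.66,0.62,-0.2],[0,0,0]],
    [85,[1,0.95,-0.3],[0,0,0]]
  ]
}}

```text
clock: 0.57
position: [234.7, 484.5, 227.8]
ee_rot: [0.991, -0.131, 0.0, 0.0]
contact_force: [0.8, -0.3, 0.9]
gripper_width: 85.2
grasp_force: 0.0
```

Call:
{"name": "jog_arm", "arguments": {
  "plan": [
    [85,[0.33,0.31,0],[0,0,0]],
    [85,[0.66,0.62,0],[0,0,0]],
    [85,[1,0.95,0],[0,0,0]]
  ]
}}

```text
clock: 0.95
position: [306.6, 366.7, 227.8]
ee_rot: [0.991, -0.131, 0.0, -0.0]
contact_force: [0.2, 0.1, -0.0]
gripper_width: 85.0
grasp_force: 0.0
```

Call:
{"name": "jog_arm", "arguments": {
  "plan": [
    [85,[0.33,0.31,0],[0,0,0]],
    [85,[0.66,0.62,0],[0,0,0]],
    [85,[1,0.95,0],[0,0,0]]
  ]
}}

```text
clock: 1.32
position: [378.5, 249.1, 227.9]
ee_rot: [0.991, -0.131, 0.0, -0.0]
contact_force: [1.2, 1.3, -0.5]
gripper_width: 85.0
grasp_force: 0.0
```

Call:
{"name": "jog_arm", "arguments": {
  "plan": [
    [85,[0.33,0.31,0],[0,0,0]],
    [85,[0.66,0.62,0],[0,0,0]],
    [85,[1,0.95,0],[0,0,0]],
    [85,[1,0.95,0],[0,0,0]]
  ]
}}

```text
clock: 1.82
position: [450.6, 130.4, 227.5]
ee_rot: [0.991, -0.133, -0.0, 0.0]
contact_force: [-0.5, 0.7, 1.0]
gripper_width: 84.9
grasp_force: 0.0
```

```bash
cat > an.py <<'E'
from h import *
import sys,pickle
d=grab("wrist"); n=sys.argv[1]; save(d,n+".png"); pickle.dump(d,open(n+".pkl","wb")); C=cloud(d)
P=C.reshape(-1,3); m0=(abs(P[:,0]-466)<55)&(abs(P[:,1]-129)<55)
for nm,lo,hi in(("stand",30,42),("top",86,100)):
    m=m0&(P[:,2]>lo)&(P[:,2]<hi); Q=P[m]; print(nm,len(Q),np.median(Q,0).round(1) if len(Q) else "",cv2.minAreaRect(Q[:,:2].astype(np.float32)) if len(Q)>5 else "")
E
python3 an.py w1
```

```text
stand 3309 [474.1 131.7  36.6] ((469.1910400390625, 133.74786376953125), (70.01296997070312, 70.4803237915039), 72.45330047607422)
top 680 [469.9 133.7  90.7] ((469.1479797363281, 133.96853637695312), (23.995872497558594, 24.14667320251465), 86.19702911376953)
```

View pics/w1.png

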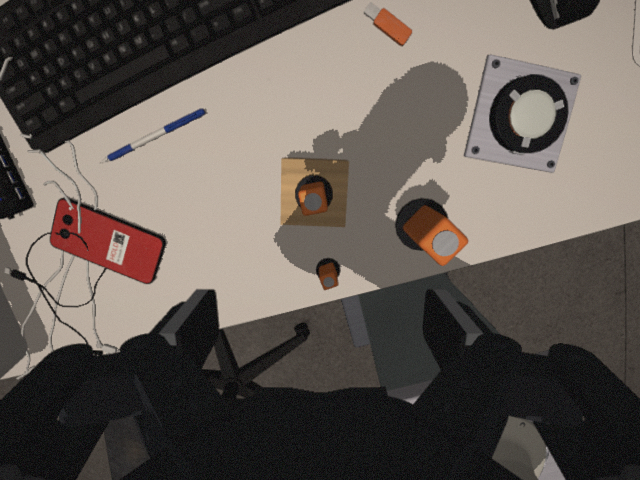

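The wrist view shows the stand tool at (313,197), the look-alikes at (433,235) and (328,272), and the dock with cap at (532,113). The tool measures 24 mm square, with its top near z 91, which matches the given sizes.

```bash
python3 go.py 469 134 140 86.5
```

```text
pos [450.1 131.5 227.6] xaxis [ 0.965 -0.263 -0.001] yaxis [-0.263 -0.965  0.   ] t 1.875 F [-0.8 -0.2  0.4] w 85.46506185527751 0.0 j [ 0.63  0.09 -0.31 -0.   -1.17  0.67]
shift [ 0.1763 -0.0741  0.8755]
turn [ 0.0002  0.0005 -0.1956] dyaw 11.73517648286595
```

Call:
{"name": "jog_arm", "arguments": {
  "plan": [
    [85,[0.18,-0.07,0.4],[0,0,-0.1]],
    [85,[0.18,-0.07,0.87],[0,0,-0.196]],
    [85,[0.18,-0.07,0.87],[0,0,-0.196]],
    [85,[0.18,-0.07,0.87],[0,0,-0.196]]
  ]
}}

```text
clock: 2.38
position: [470.0, 135.9, 142.5]
ee_rot: [1.0, -0.029, 0.001, -0.0]
contact_force: [0.3, 0.8, 0.7]
gripper_width: 84.7
grasp_force: 0.0
```

```bash
python3 an.py w2; python3 go.py 469 134 70 86.5
```

```text
stand 4961 [477.7 133.6  36.6] ((468.96551513671875, 133.8876953125), (70.28318786621094, 70.51571655273438), 72.24856567382812)
top 1145 [470.5 133.9  90.7] ((469.54010009765625, 133.742431640625), (23.609085083007812, 23.45808982849121), 86.68888854980469)
pos [470.3 136.  143. ] xaxis [ 0.998 -0.057  0.004] yaxis [-0.057 -0.998 -0.002] t 2.425 F [-0.4  0.4  0.4] w 84.91992103210694 0.0 j [ 0.61  0.2  -0.4   0.   -0.96  0.9 ]
shift [-0.0144  0.0218  0.7299]
turn [-0.0018 -0.0034  0.0038] dyaw -0.23106402960187483
```

View pics/w2.png

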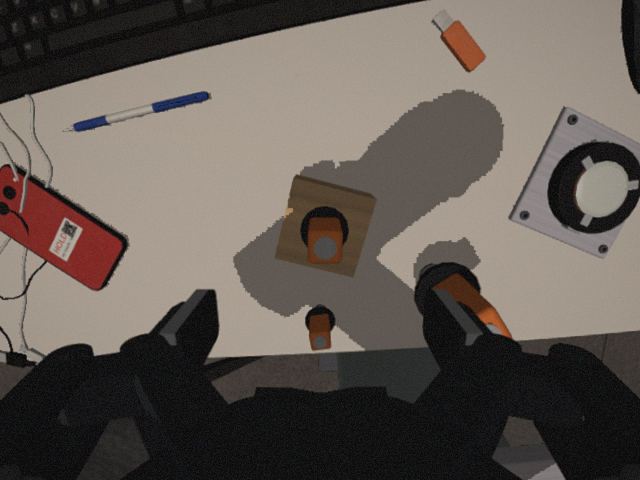

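The view shows the tool at (325,240) centred between the open fingers. I'm descending to the height just above the collar.

Call:
{"name": "jog_arm", "arguments": {
  "plan": [
    [85,[-0.01,0.02,0.5],[0,0,0]],
    [85,[-0.01,0.02,0.8],[0,0,0]],
    [85,[-0.01,0.02,0.955],[0,0,0]],
    [85,[-0.01,0.02,0.955],[0,0,0]],
    [85,[-0.01,0.02,0.955],[0,0,0]]
  ]
}}

```text
clock: 3.05
position: [469.3, 133.8, 47.1]
ee_rot: [1.0, -0.029, 0.002, -0.001]
contact_force: [0.1, -0.4, 0.2]
gripper_width: 85.3
grasp_force: 0.0
```

Call:
{"name": "jog_arm", "arguments": {
  "plan": [
    [35,[0,0,0],[0,0,0]],
    [20,[0,0,0],[0,0,0]],
    [10,[0,0,0],[0,0,0]],
    [10,[0,0,0],[0,0,0]],
    [10,[0,0,0],[0,0,0]],
    [10,[0,0,0],[0,0,0]],
    [10,[0,0,0],[0,0,0]],
    [10,[0,0,0],[0,0,0]]
  ]
}}

```text
clock: 4.05
position: [468.5, 133.1, 45.8]
ee_rot: [1.0, -0.029, 0.001, -0.0]
contact_force: [-0.6, 1.1, 5.3]
gripper_width: 22.8
grasp_force: 60.6
```

```bash
python3 go.py 469 134 47 86.5
```

```text
pos [468.5 133.1  45.8] xaxis [ 0.998 -0.057  0.001] yaxis [-0.057 -0.998 -0.   ] t 4.05 F [-0.6  1.1  5.3] w 22.815936715812615 60.569669008255005 j [ 0.61  0.33 -0.53  0.   -0.72  0.9 ]
shift [ 0.0049 -0.0096 -0.0122]
turn [-0.0004 -0.001   0.0037] dyaw -0.22409551770033112
```

Call:
{"name": "jog_arm", "arguments": {
  "plan": [
    [10,[0,0,-0.1],[0,0,0]],
    [10,[0,0,-0.4],[0,0,0]],
    [10,[0,0,-0.8],[0,0,0]],
    [10,[0,0,-1],[0,0,0]],
    [10,[0,0,-1],[0,0,0]]
  ]
}}

```text
clock: 4.68
position: [468.4, 133.2, 146.6]
ee_rot: [1.0, -0.029, 0.001, -0.001]
contact_force: [0.6, -0.0, -2.5]
gripper_width: 22.7
grasp_force: 59.8
```

```bash
cat > cap.py <<'E'
from h import *
import sys,pickle
d=pickle.load(open(sys.argv[1]+".pkl","rb")) if len(sys.argv)<3 else grab("wrist")
if len(sys.argv)>2: save(d,sys.argv[1]+".png"); pickle.dump(d,open(sys.argv[1]+".pkl","wb"))
C=cloud(d); im=d["img"].astype(int); near=(abs(C[...,0]-486)<35)&(abs(C[...,1]+112)<35)
w=(near&(im.min(2)>150)&(im.max(2)-im.min(2)<60)&(C[...,2]>24)).astype(np.uint8)
n,l,st,ce=cv2.connectedComponentsWithStats(w); k=1+st[1:,4].argmax(); m=l==k
c=max(cv2.findContours(m.astype(np.uint8),0,1)[0],key=cv2.contourArea); e=cv2.fitEllipse(c); print("px",e,"depth med",np.median(C[m],0).round(1))
zc=np.median(C[m][:,2])
for z in(zc,27,28.5): 
    q=np.array([atz(d,p[0],z)[:2] for p in c],np.float32); print(z,"centre",cv2.minEnclosingCircle(q),cv2.fitEllipse(q))
mp=(abs(C[...,0]-486)<85)&(abs(C[...,1]+112)<85)&(C[...,2]>21)&(C[...,2]<32)&(im.max(2)<70)
Q=C[mp][:,:2].astype(np.float32); 
if len(Q)>20: print("rim/dark",len(Q),cv2.minEnclosingCircle(Q),np.median(C[mp],0).round(1))
E
python3 cap.py w1; python3 go.py 486 -113 170 86.5
```

```text
px ((531.7593994140625, 114.47252655029297), (39.24892807006836, 44.394935607910156), 35.86653518676758) depth med [ 488.6 -109.6   26.9]
26.858034234912793 centre ((487.96649169921875, -109.63967895507812), 23.49484634399414) ((488.2046203613281, -109.72755432128906), (43.2379150390625, 45.25688552856445), 179.6454620361328)
27 centre ((487.9768371582031, -109.55506134033203), 23.485984802246094) ((488.2148742675781, -109.64292907714844), (43.22154998779297, 45.23977279663086), 179.64547729492188)
28.5 centre ((488.0862121582031, -108.6612777709961), 23.392107009887695) ((488.32330322265625, -108.74878692626953), (43.04877853393555, 45.05892562866211), 179.6453399658203)
rim/dark 2424 ((489.09918212890625, -111.91869354248047), 40.97939682006836) [ 490.5 -110.1   23.6]
pos [468.4 133.2 146.6] xaxis [ 0.998 -0.058  0.002] yaxis [-0.058 -0.998 -0.002] t 4.675 F [ 0.6 -0.  -2.5] w 22.681608100582896 59.794848561286926 j [ 0.61  0.2  -0.4  -0.   -0.97  0.9 ]
shift [ 0.3181  2.447  -0.2389]
turn [-0.0021 -0.0022  0.0032] dyaw -0.1892680077955595
```

Call:
{"name": "jog_arm", "arguments": {
  "plan": [
    [10,[0,0.45,0],[0,0,0]],
    [10,[0,0.95,0],[0,0,0]]
  ]
}}

```text
clock: 4.92
position: [461.2, 37.1, 143.6]
ee_rot: [1.0, -0.028, -0.002, 0.0]
contact_force: [0.7, -0.4, -2.1]
gripper_width: 22.5
grasp_force: 59.8
```

Call:
{"name": "jog_arm", "arguments": {
  "plan": [
    [10,[-0.15,0.45,0],[0,0,0]],
    [10,[-0.3,0.95,0],[0,0,0]]
  ]
}}

```text
clock: 5.18
position: [425.2, -56.5, 143.7]
ee_rot: [1.0, -0.029, -0.002, 0.0]
contact_force: [1.1, -0.0, -0.9]
gripper_width: 22.3
grasp_force: 59.8
```

Call:
{"name": "jog_arm", "arguments": {
  "plan": [
    [10,[0,0.3,0],[0,0,0]],
    [10,[0,0.5,0.2],[0,0,0]],
    [10,[0,0.5,0.2],[0,0,0]],
    [10,[0,0.5,0.2],[0,0,0]]
  ]
}}

```text
clock: 5.68
position: [423.9, -104.9, 124.8]
ee_rot: [1.0, -0.029, -0.001, 0.0]
contact_force: [0.5, 0.4, -0.7]
gripper_width: 22.3
grasp_force: 59.8
```

```bash
python3 cap.py w3 1; python3 go.py 487 -111 80 86.5
```

```text
px ((324.8863830566406, 118.41960144042969), (7.734187126159668, 31.18926429748535), 84.25540924072266) depth med [ 509.6 -112.2   25.9]
25.909805799288137 centre ((508.08984375, -113.31585693359375), 11.71029281616211) ((509.64813232421875, -112.18461608886719), (5.588485240936279, 23.43592071533203), 2.26080322265625)
27 centre ((508.02197265625, -113.29342651367188), 11.663619995117188) ((509.5740661621094, -112.1667251586914), (5.566213130950928, 23.342557907104492), 2.2608590126037598)
28.5 centre ((507.92864990234375, -113.26258087158203), 11.599403381347656) ((509.47216796875, -112.14205169677734), (5.535554885864258, 23.214099884033203), 2.2608604431152344)
rim/dark 4810 ((488.39111328125, -112.23886108398438), 40.827720642089844) [ 489.6 -113.9   23.5]
pos [ 424.4 -104.6  125.3] xaxis [ 0.998 -0.057 -0.   ] yaxis [-0.057 -0.998  0.   ] t 5.725 F [ 0.8 -0.3 -2.1] w 22.123320159620935 59.84705686569214 j [ 0.13  0.14 -0.54  0.   -0.9   1.38]
shift [0.6289 0.0283 0.4524]
turn [0.0001 0.0002 0.0041] dyaw -0.24468149914805426
```

View pics/w3.png

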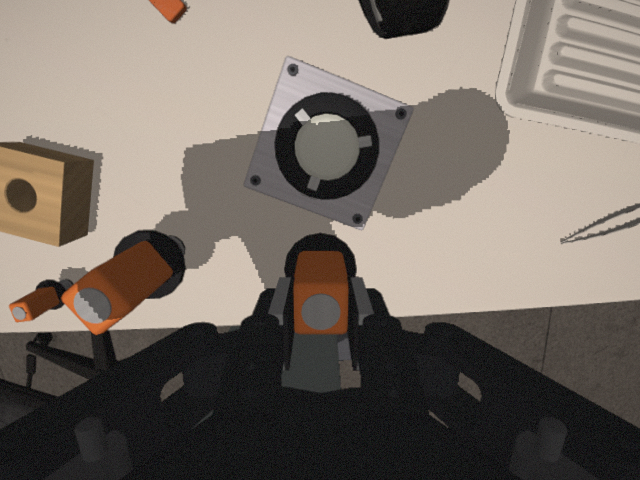

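The view shows the dock centred at (327,146) with the cap at (327,147), the held tool upright at (320,290), and the empty stand hole at (20,196). I'll measure the held tool with the same camera so that its bias cancels.

```bash
python3 - <<'E'
from h import *
import pickle
d=pickle.load(open("w3.pkl","rb")); C=cloud(d)
print(C[240:340:6,320].round(1))
P=C[235:340,290:352].reshape(-1,3); 
m=(P[:,2]>160)&(P[:,2]<185); Q=P[m]; zt=np.median(Q[:,2]); Q=Q[abs(Q[:,2]-zt)<4]; print(len(Q),np.median(Q,0).round(1),cv2.minAreaRect(Q[:,:2].astype(np.float32)))
im=d["img"].astype(int); m=(abs(C[...,0]-488)<30)&(abs(C[...,1]+112)<30)&(im.min(2)>75)&(C[...,2]>24)&(im.max(2)-im.min(2)<45)
m[:, :]&=(np.hypot(C[...,0]-488,C[...,1]+112)<26)
Q=C[m]; print(len(Q),np.median(Q,0),cv2.minEnclosingCircle(Q[:,:2].astype(np.float32)))
E
python3 go.py
```

```text
[[ 441.7 -104.7  121.3]
 [ 438.4 -104.5  121.4]
 [ 436.5 -104.4  126.1]
 [ 436.8 -104.4  136.9]
 [ 436.9 -104.4  145.9]
 [ 436.8 -104.4  153.7]
 [ 436.8 -104.4  161. ]
 [ 436.3 -104.4  166.5]
 [ 434.3 -104.3  168.1]
 [ 432.6 -104.2  170.1]
 [ 430.  -104.   170.2]
 [ 427.7 -103.9  170.9]
 [ 424.5 -103.7  170. ]
 [ 422.2 -103.6  170.7]
 [ 419.5 -103.4  170.9]
 [ 416.3 -103.3  170.2]
 [ 110.5  -85.1 -334.6]]
3044 [ 427.2 -104.1  169.8] ((425.59857177734375, -103.51778411865234), (25.079866409301758, 24.37726593017578), 84.0030517578125)
3297 [ 489.18868876 -112.3252154    26.66064143] ((488.0105285644531, -111.98863220214844), 25.981834411621094)
pos [ 424.4 -104.6  125.3] xaxis [ 0.998 -0.057 -0.   ] yaxis [-0.057 -0.998  0.   ] t 5.725 F [ 0.8 -0.3 -2.1] w 22.123320159620935 59.84705686569214 j [ 0.13  0.14 -0.54  0.   -0.9   1.38]
```

Call:
{"name": "jog_arm", "arguments": {
  "plan": [
    [10,[0.33,0.02,0],[0,0,0]],
    [10,[0.634,0.046,0.1],[0,0,0]],
    [10,[0.634,0.046,0.3],[0,0,0]],
    [10,[0.634,0.046,0.45],[0,0,0]],
    [10,[0.634,0.046,0.45],[0,0,0]],
    [10,[0.634,0.046,0.45],[0,0,0]]
  ]
}}

```text
clock: 6.48
position: [488.1, -112.8, 81.2]
ee_rot: [1.0, -0.028, 0.001, 0.0]
contact_force: [0.7, -0.2, -0.4]
gripper_width: 22.4
grasp_force: 59.8
```

```bash
python3 go.py 487.4 -112.8 75 86.5; python3 go.py |head -1; python3 - <<'E'
from h import *
d=get_image("scene"); im=d["img"][200:340,270:450,::-1]; cv2.imwrite("pics/s2.png",cv2.resize(im,None,fx=4,fy=4,interpolation=2))
E
python3 go.py
```

```text
pos [ 488.1 -112.8   81.2] xaxis [ 0.998 -0.056  0.002] yaxis [-0.056 -0.998  0.   ] t 6.475 F [ 0.7 -0.2 -0.4] w 22.357867249713117 59.83628511428833 j [ 0.1   0.3  -0.45  0.   -0.82  1.42]
shift [-0.0069  0.      0.0616]
turn [ 0.0001 -0.0016  0.0046] dyaw -0.2733831150592385
pos [ 488.1 -112.8   81.2] xaxis [ 0.998 -0.056  0.002] yaxis [-0.056 -0.998  0.   ] t 6.475 F [ 0.7 -0.2 -0.4] w 22.357867249713117 59.83628511428833 j [ 0.1   0.3  -0.45  0.   -0.82  1.42]
pos [ 488.1 -112.9   81.3] xaxis [ 0.998 -0.057  0.002] yaxis [-0.057 -0.998 -0.   ] t 6.525 F [-0.2  0.6 -0.2] w 22.017628233370765 59.836177825927734 j [ 0.1   0.3  -0.45  0.   -0.82  1.42]
```

View pics/s2.png

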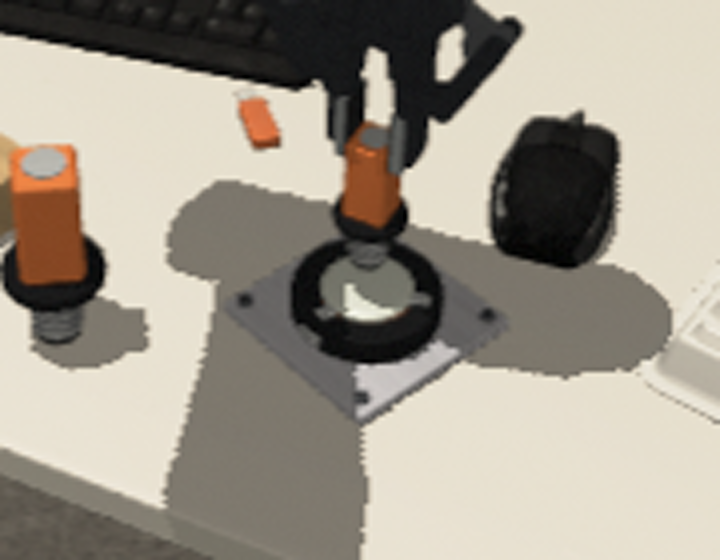

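The tool is held upright with its nose just above the middle of the cap (crop 370,255 over 368,285). I'm descending in small steps.

Call:
{"name": "jog_arm", "arguments": {
  "plan": [
    [10,[-0.006,0,0.03],[0,0,0]],
    [10,[-0.006,0,0.05],[0,0,0]],
    [10,[-0.006,0,0.06],[0,0,0]],
    [10,[-0.006,0,0.06],[0,0,0]]
  ]
}}

```text
clock: 7.02
position: [486.6, -113.3, 74.2]
ee_rot: [1.0, -0.029, -0.0, 0.0]
contact_force: [-0.2, -0.3, -1.0]
gripper_width: 22.3
grasp_force: 59.8
```

Call:
{"name": "jog_arm", "arguments": {
  "plan": [
    [10,[0,0,0.01],[0,0,0]],
    [10,[0,0,0.01],[0,0,0]]
  ]
}}

```text
clock: 7.28
position: [486.6, -113.3, 73.2]
ee_rot: [1.0, -0.029, -0.0, 0.0]
contact_force: [0.4, 0.3, -1.1]
gripper_width: 22.4
grasp_force: 59.8
```

Call:
{"name": "jog_arm", "arguments": {
  "plan": [
    [10,[0,0,0.01],[0,0,0]],
    [10,[0,0,0.01],[0,0,0]]
  ]
}}

```text
clock: 7.52
position: [486.6, -113.3, 72.2]
ee_rot: [1.0, -0.029, -0.0, 0.0]
contact_force: [-0.4, 0.9, -1.4]
gripper_width: 22.3
grasp_force: 59.8
```

Call:
{"name": "jog_arm", "arguments": {
  "plan": [
    [10,[0,0,0.01],[0,0,0]],
    [10,[0,0,0.01],[0,0,0]]
  ]
}}

```text
clock: 7.78
position: [486.6, -113.3, 71.2]
ee_rot: [1.0, -0.029, -0.0, 0.0]
contact_force: [0.3, -0.2, -1.3]
gripper_width: 22.2
grasp_force: 59.8
```

Position is about 0.8 mm low in x, which is fine. I'll keep going with one call at a time.

Call:
{"name": "jog_arm", "arguments": {
  "plan": [
    [10,[0.006,0,0.008],[0,0,0]],
    [10,[0.006,0,0.008],[0,0,0]]
  ]
}}

```text
clock: 8.02
position: [487.3, -113.3, 70.4]
ee_rot: [1.0, -0.029, -0.0, 0.0]
contact_force: [0.2, 0.4, -2.1]
gripper_width: 22.5
grasp_force: 59.8
```

Call:
{"name": "jog_arm", "arguments": {
  "plan": [
    [10,[0,0,0.008],[0,0,0]],
    [10,[0,0,0.008],[0,0,0]]
  ]
}}

```text
clock: 8.28
position: [487.2, -113.3, 69.6]
ee_rot: [1.0, -0.029, -0.0, 0.0]
contact_force: [0.5, -0.3, -1.2]
gripper_width: 22.2
grasp_force: 59.8
```

Call:
{"name": "jog_arm", "arguments": {
  "plan": [
    [10,[0,0,0.008],[0,0,0]],
    [10,[0,0,0.008],[0,0,0]]
  ]
}}

```text
clock: 8.52
position: [487.2, -113.3, 68.8]
ee_rot: [1.0, -0.029, -0.0, 0.0]
contact_force: [-0.6, 0.6, -0.5]
gripper_width: 22.4
grasp_force: 59.8
```

Call:
{"name": "jog_arm", "arguments": {
  "plan": [
    [10,[0,0,0.005],[0,0,0]],
    [10,[0,0,0.005],[0,0,0]]
  ]
}}

```text
clock: 8.78
position: [487.2, -113.3, 68.4]
ee_rot: [1.0, -0.029, -0.0, 0.0]
contact_force: [0.3, 0.3, -1.0]
gripper_width: 22.2
grasp_force: 59.8
```

Call:
{"name": "jog_arm", "arguments": {
  "plan": [
    [10,[0,0,0.005],[0,0,0]],
    [10,[0,0,0.005],[0,0,0]]
  ]
}}

```text
clock: 9.02
position: [487.2, -113.3, 67.9]
ee_rot: [1.0, -0.029, -0.0, -0.0]
contact_force: [0.4, 0.3, -1.2]
gripper_width: 22.4
grasp_force: 59.8
```

Call:
{"name": "jog_arm", "arguments": {
  "plan": [
    [10,[0,0,0.005],[0,0,0]],
    [10,[0,0,0.005],[0,0,0]]
  ]
}}

```text
clock: 9.28
position: [487.2, -113.3, 67.4]
ee_rot: [1.0, -0.029, -0.0, 0.0]
contact_force: [-0.0, 1.1, -1.7]
gripper_width: 22.1
grasp_force: 59.8
```

Call:
{"name": "jog_arm", "arguments": {
  "plan": [
    [10,[0,0,0.005],[0,0,0]],
    [10,[0,0,0.005],[0,0,0]]
  ]
}}

```text
clock: 9.52
position: [487.2, -113.3, 66.9]
ee_rot: [1.0, -0.029, -0.0, -0.0]
contact_force: [-0.2, 0.6, -0.5]
gripper_width: 22.4
grasp_force: 59.8
```

Call:
{"name": "jog_arm", "arguments": {
  "plan": [
    [10,[0,0,0.005],[0,0,0]],
    [10,[0,0,0.005],[0,0,0]]
  ]
}}

```text
clock: 9.78
position: [487.3, -113.3, 66.5]
ee_rot: [1.0, -0.029, 0.0, 0.0]
contact_force: [0.1, -0.4, -0.3]
gripper_width: 21.8
grasp_force: 60.0
```

Call:
{"name": "jog_arm", "arguments": {
  "plan": [
    [10,[0,0,0.005],[0,0,0]],
    [10,[0,0,0.005],[0,0,0]]
  ]
}}

```text
clock: 10.02
position: [487.4, -113.3, 66.2]
ee_rot: [1.0, -0.029, 0.0, 0.0]
contact_force: [-0.0, 0.8, 1.6]
gripper_width: 22.2
grasp_force: 60.2
```

Call:
{"name": "jog_arm", "arguments": {
  "plan": [
    [10,[0,0,0.005],[0,0,0]],
    [10,[0,0,0.005],[0,0,0]]
  ]
}}

```text
clock: 10.28
position: [487.6, -113.4, 65.9]
ee_rot: [1.0, -0.029, 0.0, 0.0]
contact_force: [-0.6, 0.1, 4.3]
gripper_width: 22.1
grasp_force: 60.6
```

Call:
{"name": "jog_arm", "arguments": {
  "plan": [
    [10,[0,0,0.005],[0,0,0]],
    [10,[0,0,0.005],[0,0,0]]
  ]
}}

```text
clock: 10.52
position: [487.7, -113.4, 65.5]
ee_rot: [1.0, -0.029, 0.001, 0.0]
contact_force: [-0.8, 0.6, 5.1]
gripper_width: 22.6
grasp_force: 60.7
```

Call:
{"name": "jog_arm", "arguments": {
  "plan": [
    [10,[0,0,0.005],[0,0,0]],
    [10,[0,0,0.005],[0,0,0]]
  ]
}}

```text
clock: 10.78
position: [487.9, -113.4, 65.2]
ee_rot: [1.0, -0.029, 0.001, 0.0]
contact_force: [-1.6, 0.6, 7.8]
gripper_width: 22.3
grasp_force: 60.9
```

Call:
{"name": "jog_arm", "arguments": {
  "plan": [
    [10,[0,0,0.004],[0,0,0]],
    [10,[0,0,0.004],[0,0,0]]
  ]
}}

```text
clock: 11.02
position: [488.0, -113.5, 65.0]
ee_rot: [1.0, -0.028, 0.001, 0.0]
contact_force: [-1.2, 0.0, 7.4]
gripper_width: 22.6
grasp_force: 61.0
```

Call:
{"name": "jog_arm", "arguments": {
  "plan": [
    [10,[0,0,0.004],[0,0,0]],
    [10,[0,0,0.004],[0,0,0]]
  ]
}}

```text
clock: 11.28
position: [488.1, -113.5, 64.8]
ee_rot: [1.0, -0.028, 0.001, 0.0]
contact_force: [-1.5, 0.8, 8.2]
gripper_width: 22.4
grasp_force: 61.1
```

Call:
{"name": "jog_arm", "arguments": {
  "plan": [
    [10,[0,0,0.004],[0,0,0]],
    [10,[0,0,0.004],[0,0,0]]
  ]
}}

```text
clock: 11.52
position: [488.2, -113.5, 64.6]
ee_rot: [1.0, -0.028, 0.001, 0.0]
contact_force: [-2.1, -0.4, 9.3]
gripper_width: 22.5
grasp_force: 61.3
```

Call:
{"name": "jog_arm", "arguments": {
  "plan": [
    [10,[0,0,0.004],[0,0,0]],
    [10,[0,0,0.004],[0,0,0]]
  ]
}}

```text
clock: 11.78
position: [487.5, -113.1, 62.6]
ee_rot: [1.0, -0.029, 0.0, -0.0]
contact_force: [1.2, 0.6, 1.5]
gripper_width: 22.5
grasp_force: 60.2
```

Call:
{"name": "jog_arm", "arguments": {
  "plan": [
    [10,[0,0,0.005],[0,0,0]],
    [10,[0,0,0.005],[0,0,0]]
  ]
}}

```text
clock: 12.02
position: [487.6, -113.2, 62.2]
ee_rot: [1.0, -0.029, 0.0, -0.0]
contact_force: [0.6, 0.8, 1.3]
gripper_width: 22.7
grasp_force: 60.2
```

Call:
{"name": "jog_arm", "arguments": {
  "plan": [
    [10,[0,0,0.005],[0,0,0]],
    [10,[0,0,0.005],[0,0,0]]
  ]
}}

```text
clock: 12.28
position: [486.1, -113.3, 61.0]
ee_rot: [1.0, -0.029, -0.001, -0.0]
contact_force: [0.2, -0.3, -1.1]
gripper_width: 22.1
grasp_force: 59.8
```

Call:
{"name": "jog_arm", "arguments": {
  "plan": [
    [10,[0,0,0.005],[0,0,0]],
    [10,[0,0,0.005],[0,0,0]]
  ]
}}

```text
clock: 12.52
position: [486.8, -113.4, 61.0]
ee_rot: [1.0, -0.029, -0.0, 0.0]
contact_force: [-1.0, 0.1, -1.3]
gripper_width: 22.3
grasp_force: 59.9
```

Call:
{"name": "jog_arm", "arguments": {
  "plan": [
    [10,[0,0,0.004],[0,0,0]],
    [10,[0,0,0.004],[0,0,0]]
  ]
}}

```text
clock: 12.78
position: [487.2, -113.3, 60.8]
ee_rot: [1.0, -0.029, -0.0, 0.0]
contact_force: [0.1, -0.5, -0.8]
gripper_width: 22.2
grasp_force: 59.9
```

Call:
{"name": "jog_arm", "arguments": {
  "plan": [
    [10,[0,0,0.004],[0,0,0]],
    [10,[0,0,0.004],[0,0,0]]
  ]
}}

```text
clock: 13.02
position: [487.3, -113.3, 60.7]
ee_rot: [1.0, -0.029, 0.0, 0.0]
contact_force: [-0.8, 0.4, 1.8]
gripper_width: 22.3
grasp_force: 60.1
```

Call:
{"name": "jog_arm", "arguments": {
  "plan": [
    [10,[0,0,0.004],[0,0,0]],
    [10,[0,0,0.004],[0,0,0]]
  ]
}}

```text
clock: 13.28
position: [487.6, -113.3, 60.7]
ee_rot: [1.0, -0.029, 0.0, 0.0]
contact_force: [-1.7, 0.1, 5.3]
gripper_width: 22.4
grasp_force: 60.6
```

Call:
{"name": "jog_arm", "arguments": {
  "plan": [
    [10,[0,0,0.004],[0,0,0]],
    [10,[0,0,0.004],[0,0,0]]
  ]
}}

```text
clock: 13.52
position: [487.7, -113.4, 60.7]
ee_rot: [1.0, -0.029, 0.001, 0.0]
contact_force: [-2.5, 1.7, 6.9]
gripper_width: 22.6
grasp_force: 61.0
```

Call:
{"name": "jog_arm", "arguments": {
  "plan": [
    [10,[0,0,0.004],[0,0,0]],
    [10,[0,0,0.004],[0,0,0]]
  ]
}}

```text
clock: 13.78
position: [487.9, -113.4, 60.7]
ee_rot: [1.0, -0.028, 0.001, 0.0]
contact_force: [-1.7, 1.3, 9.4]
gripper_width: 22.3
grasp_force: 61.2
```

Call:
{"name": "jog_arm", "arguments": {
  "plan": [
    [10,[0,0,0.003],[0,0,0]],
    [10,[0,0,0.003],[0,0,0]]
  ]
}}

```text
clock: 14.02
position: [488.0, -113.4, 60.6]
ee_rot: [1.0, -0.028, 0.001, 0.0]
contact_force: [-2.2, 1.3, 11.5]
gripper_width: 22.4
grasp_force: 61.4
```

Call:
{"name": "jog_arm", "arguments": {
  "plan": [
    [10,[0,0,0.004],[0,0,0]],
    [10,[0,0,0.004],[0,0,0]]
  ]
}}

```text
clock: 14.28
position: [488.1, -113.4, 60.6]
ee_rot: [1.0, -0.028, 0.001, 0.0]
contact_force: [-2.7, 1.6, 13.2]
gripper_width: 22.3
grasp_force: 61.7
```

Call:
{"name": "jog_arm", "arguments": {
  "plan": [
    [10,[0,0,0.001],[0,0,0]],
    [10,[0,0,0.001],[0,0,0]],
    [10,[0,0,0.001],[0,0,0]],
    [10,[0,0,0.001],[0,0,0]],
    [10,[0,0,0.001],[0,0,0]],
    [10,[0,0,0.001],[0,0,0]],
    [10,[0,0,0.001],[0,0,0]],
    [10,[0,0,0.001],[0,0,0]],
    [10,[0,0,0.001],[0,0,0]],
    [10,[0,0,0.001],[0,0,0]]
  ]
}}

```text
clock: 15.52
position: [488.1, -113.4, 60.6]
ee_rot: [1.0, -0.028, 0.001, 0.0]
contact_force: [-3.7, 1.8, 13.4]
gripper_width: 22.2
grasp_force: 61.7
```

Call:
{"name": "jog_arm", "arguments": {
  "plan": [
    [10,[0,0,0],[0,0,0]],
    [10,[0,0,0],[0,0,0]],
    [10,[0,0,0],[0,0,0]],
    [10,[0,0,0],[0,0,0]],
    [10,[0,0,0],[0,0,0]],
    [10,[0,0,0],[0,0,0]],
    [10,[0,0,0],[0,0,0]],
    [10,[0,0,0],[0,0,0]],
    [10,[0,0,0],[0,0,0]],
    [10,[0,0,0],[0,0,0]]
  ]
}}

```text
clock: 16.77
position: [488.2, -113.4, 60.6]
ee_rot: [1.0, -0.028, 0.001, 0.0]
contact_force: [-3.2, 1.5, 14.4]
gripper_width: 22.4
grasp_force: 61.7
```

Call:
{"name": "jog_arm", "arguments": {
  "plan": [
    [10,[0,0,-0.05],[0,0,0]],
    [10,[0,0,-0.3],[0,0,0]],
    [10,[0,0,-0.7],[0,0,0]],
    [10,[0,0,-0.95],[0,0,0]]
  ]
}}

```text
clock: 17.27
position: [487.7, -113.2, 154.7]
ee_rot: [1.0, -0.029, 0.001, -0.0]
contact_force: [0.2, 0.5, -1.5]
gripper_width: 22.5
grasp_force: 59.8
```

Call:
{"name": "jog_arm", "arguments": {
  "plan": [
    [10,[-0.3,0,0],[0,0,0]],
    [10,[-0.5,0,0],[0,0,0]],
    [10,[-0.5,0,0],[0,0,0]],
    [10,[-0.5,0,0],[0,0,0]]
  ]
}}

```text
clock: 17.77
position: [438.0, -110.4, 153.4]
ee_rot: [1.0, -0.029, 0.0, 0.0]
contact_force: [-0.5, 0.1, -0.8]
gripper_width: 22.6
grasp_force: 59.8
```

```bash
python3 - <<'E'
from h import *
import pickle
d=grab("wrist"); save(d,"w4.png"); C=cloud(d); im=d["img"]
r=np.hypot(C[...,0]-488.3,C[...,1]+112.1)
m=r<17; P=C[m]; A=np.c_[P[:,:2]-[488.3,-112.1],np.ones(len(P))]; print("cap plane",np.linalg.lstsq(A,P[:,2],rcond=None)[0].round(4))
m=(r>34)&(r<38); print("rim z",np.median(C[m][:,2]),C[m].mean(0).round(1))
E
python3 go.py 469 134 150 86.5
```

```text
cap plane [ 3.00000e-04 -2.50000e-03  2.10939e+01]
rim z 267.6594940561745 [ 458.5 -110.6  236.7]
pos [ 438.2 -110.4  153.4] xaxis [ 0.998 -0.057  0.   ] yaxis [-0.057 -0.998  0.   ] t 17.825 F [ 0.8  0.1 -1.3] w 22.450651835193536 59.840235114097595 j [ 0.11  0.13 -0.46  0.   -0.98  1.4 ]
shift [ 0.1675 -2.4579  0.0336]
turn [ 0.0001 -0.0003  0.0034] dyaw -0.20579216437990974
```

View pics/w4.png

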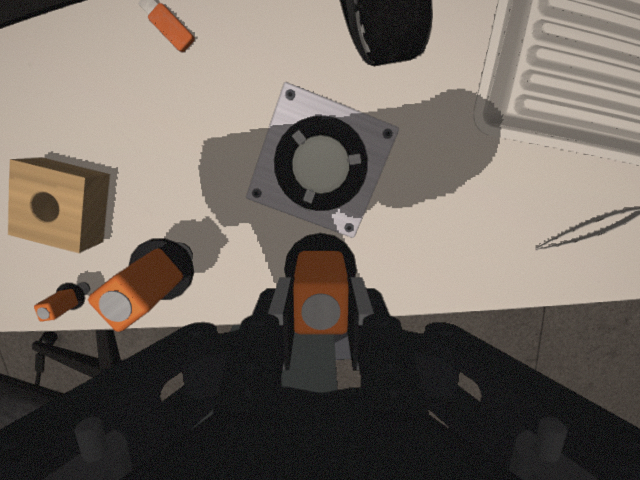

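The cap is flat and seated: its plane is level at 21.1 mm measured, about 22.5 mm with the known bias. I'm returning to the stand, keeping clear of the large look-alike at (130,290).

Call:
{"name": "jog_arm", "arguments": {
  "plan": [
    [10,[0.4,0,0],[0,0,0]],
    [10,[0.4,-0.5,0],[0,0,0]],
    [10,[0.4,-1,0],[0,0,0]]
  ]
}}

```text
clock: 18.2
position: [484.1, -12.0, 152.8]
ee_rot: [1.0, -0.03, -0.0, 0.0]
contact_force: [0.5, -0.4, -1.1]
gripper_width: 22.5
grasp_force: 59.9
```

Call:
{"name": "jog_arm", "arguments": {
  "plan": [
    [10,[0,-0.5,0],[0,0,0]],
    [10,[0,-1,0],[0,0,0]]
  ]
}}

```text
clock: 18.45
position: [489.5, 88.8, 153.2]
ee_rot: [1.0, -0.029, 0.0, 0.0]
contact_force: [0.5, 0.8, -2.1]
gripper_width: 22.3
grasp_force: 59.9
```

Call:
{"name": "jog_arm", "arguments": {
  "plan": [
    [10,[-0.15,-0.3,0],[0,0,0]],
    [10,[-0.235,-0.448,0],[0,0,0]],
    [10,[-0.235,-0.448,0],[0,0,0]],
    [10,[-0.235,-0.448,0],[0,0,0]]
  ]
}}

```text
clock: 18.95
position: [468.1, 132.5, 153.4]
ee_rot: [1.0, -0.029, -0.0, 0.0]
contact_force: [0.1, 0.2, -1.3]
gripper_width: 22.5
grasp_force: 59.9
```

```bash
python3 go.py 468.6 133.2 85 86.5; python3 - <<'E'
from h import *
d=grab("wrist"); C=cloud(d); save(d,"w5.png"); P=C.reshape(-1,3)
P=P[(abs(P[:,0]-470)<50)&(abs(P[:,1]-133)<50)]
Q=P[(P[:,2]>30)&(P[:,2]<42)];print("stand",len(Q),cv2.minAreaRect(Q[:,:2].astype(np.float32)))
z=P[(P[:,2]>185)&(P[:,2]<215)]; zt=np.median(z[:,2]); z=z[abs(z[:,2]-zt)<5]; print("top",zt,len(z),cv2.minAreaRect(z[:,:2].astype(np.float32)))
Q=C[235:262,318:323].reshape(-1,3); print(Q[::5].round(1)[:,[0,2]].tolist())
E
```

```text
pos [468.1 132.5 153.4] xaxis [ 0.998 -0.058 -0.   ] yaxis [-0.058 -0.998  0.   ] t 18.95 F [ 0.1  0.2 -1.3] w 22.526639647753672 59.89357352256775 j [ 0.61  0.19 -0.39  0.   -0.99  0.9 ]
shift [ 0.0042 -0.0077  0.684 ]
turn [0.0003 0.0001 0.0028] dyaw -0.16510425134190265
stand 4276 ((469.16473388671875, 133.81350708007812), (70.32238006591797, 70.2516860961914), 72.32366180419922)
top 198.6995357565399 3662 ((469.3436279296875, 133.4550018310547), (49.732879638671875, 24.398204803466797), 85.11927795410156)
[[488.6, 149.6], [487.9, 149.1], [487.9, 151.1], [487.2, 150.4], [486.6, 150.5], [486.0, 150.3], [485.6, 150.7], [484.7, 149.6], [484.1, 149.4], [484.1, 151.2], [483.3, 150.5], [482.8, 150.6], [482.0, 149.7], [481.3, 149.3], [481.2, 150.7], [480.8, 151.1], [481.1, 153.9], [481.0, 155.5], [481.0, 157.1], [481.3, 159.9], [481.2, 161.1], [480.9, 162.0], [480.9, 163.5], [481.1, 165.7], [481.2, 167.4], [481.4, 169.5], [481.2, 170.4]]
```

Call:
{"name": "jog_arm", "arguments": {
  "plan": [
    [10,[0.001,-0.006,0.3],[0,0,0]],
    [10,[0.001,-0.006,0.55],[0,0,0]],
    [10,[0.001,-0.006,0.65],[0,0,0]],
    [10,[0.001,-0.006,0.75],[0,0,0]],
    [10,[0.001,-0.006,0.8],[0,0,0]]
  ]
}}

```text
clock: 19.62
position: [468.4, 133.5, 73.5]
ee_rot: [1.0, -0.029, 0.0, -0.0]
contact_force: [0.3, -0.5, -0.9]
gripper_width: 22.3
grasp_force: 59.9
```

Call:
{"name": "jog_arm", "arguments": {
  "plan": [
    [10,[0,0,0.05],[0,0,0]],
    [10,[0,0,0.1],[0,0,0]],
    [10,[0,0,0.15],[0,0,0]],
    [10,[0,0,0.2],[0,0,0]],
    [10,[0,0,0.24],[0,0,0]],
    [10,[0,0,0.24],[0,0,0]]
  ]
}}

```text
clock: 20.38
position: [467.8, 133.5, 49.1]
ee_rot: [1.0, -0.029, -0.0, 0.0]
contact_force: [-1.2, -0.0, -1.1]
gripper_width: 22.1
grasp_force: 59.9
```

Call:
{"name": "jog_arm", "arguments": {
  "plan": [
    [10,[0,0,0.015],[0,0,0]],
    [10,[0,0,0.025],[0,0,0]],
    [10,[0,0,0.025],[0,0,0]]
  ]
}}

```text
clock: 20.75
position: [468.0, 133.6, 47.0]
ee_rot: [1.0, -0.029, 0.0, -0.0]
contact_force: [-0.3, -0.7, -0.9]
gripper_width: 22.5
grasp_force: 59.9
```

Call:
{"name": "jog_arm", "arguments": {
  "plan": [
    [10,[0,0,0.01],[0,0,0]],
    [10,[0,0,0.01],[0,0,0]]
  ]
}}

```text
clock: 21.0
position: [468.0, 133.6, 46.0]
ee_rot: [1.0, -0.029, -0.0, 0.0]
contact_force: [-0.3, 0.2, -1.6]
gripper_width: 22.1
grasp_force: 59.9
```

Call:
{"name": "jog_arm", "arguments": {
  "plan": [
    [10,[0,0,0.01],[0,0,0]],
    [10,[0,0,0.01],[0,0,0]]
  ]
}}

```text
clock: 21.25
position: [468.2, 133.7, 45.8]
ee_rot: [1.0, -0.029, 0.0, 0.0]
contact_force: [-1.7, 0.0, 3.8]
gripper_width: 22.3
grasp_force: 60.6
```

Call:
{"name": "jog_arm", "arguments": {
  "plan": [
    [10,[0,0,0.005],[0,0,0]],
    [10,[0,0,0.005],[0,0,0]]
  ]
}}

```text
clock: 21.5
position: [468.2, 133.7, 45.7]
ee_rot: [1.0, -0.028, 0.0, 0.0]
contact_force: [-2.9, 0.8, 9.1]
gripper_width: 22.6
grasp_force: 61.2
```

It has seated at the same height as the pick, so I'm releasing and backing off.

Call:
{"name": "jog_arm", "arguments": {
  "plan": [
    [22,[0,0,-0.008],[0,0,0]],
    [40,[0,0,-0.008],[0,0,0]],
    [85,[0,0,-0.008],[0,0,0]],
    [85,[0,0,-0.008],[0,0,0]],
    [85,[0,0,-0.008],[0,0,0]],
    [85,[0,0,-0.008],[0,0,0]],
    [85,[0,0,-0.008],[0,0,0]],
    [85,[0,0,-0.008],[0,0,0]]
  ]
}}

```text
clock: 22.5
position: [468.0, 133.6, 45.3]
ee_rot: [1.0, -0.029, -0.0, 0.0]
contact_force: [-0.0, 0.4, -0.0]
gripper_width: 85.4
grasp_force: 0.0
```

Call:
{"name": "jog_arm", "arguments": {
  "plan": [
    [85,[0,0,-0.2],[0,0,0]],
    [85,[0,0,-0.6],[0,0,0]],
    [85,[0,0,-1],[0,0,0]],
    [85,[0,0,-1],[0,0,0]],
    [85,[0,0,-1],[0,0,0]]
  ]
}}

```text
clock: 23.12
position: [467.4, 133.4, 144.8]
ee_rot: [1.0, -0.029, -0.0, 0.0]
contact_force: [-0.2, 0.1, 0.8]
gripper_width: 85.0
grasp_force: 0.0
```

```bash
python3 an.py w6; python3 - <<'E'
from h import *
import pickle
d=pickle.load(open("w6.pkl","rb")); C=cloud(d); P=C.reshape(-1,3)
Q=P[(np.hypot(P[:,0]-487.5,P[:,1]+112)<16)&(P[:,2]<40)]; print("cap",len(Q),np.median(Q,0) if len(Q) else "")
E
```

```text
stand 4912 [477.5 132.   36.6] ((469.0204162597656, 133.89447021484375), (70.22036743164062, 70.59227752685547), 72.42544555664062)
top 1140 [470.5 134.7  90.7] ((469.1864013671875, 134.58505249023438), (23.525531768798828, 24.67932891845703), 85.944580078125)
cap 912 [ 487.5458683  -111.94253505   21.06669509]
```

View pics/w6.png

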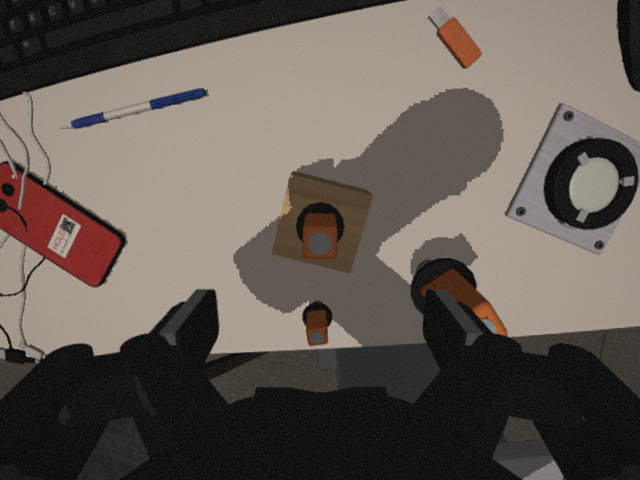

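The tool is back in its stand at (320,235): upright, top at 90.7 mm as before, and centred within 1 mm. The cap is home at (595,182) and the other things haven't moved.

```bash
python3 -c "
from bench import *
print(job_done())"
```

```text
the job is handed in; nothing more can be done
None
```

I pressed the cap home and held it there at about 15 N for over 2 s, then put the tool back upright in its stand; the job is handed in, but the judge gave no verdict.

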